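Set the air regulator and lock its knob

TASK

Turn the air regulator's bar knob until its pointed end lines up with the long white mark. Then draw the forked lock out of its parking sleeve, feed it fork first under the keeper bridge of the regulator's slideway and slide it fully home against the end stop, its prongs either side of the knob, without ramming it. Leave the other things on the bench where they are.

Things in the scene. Friction and masses are not known exactly. Their poses are not given: they have to be found in the camera images.
- regulator: Fixed air regulator: dark grey block 110 mm wide, then an aluminium apron 84 mm wide; flat deck 30 mm above the bench. Origin on the bench under the knob's axis, z up; +x is the lock's sliding direction, from the apron's open end (x = -185 mm) past the knob (x = 0) to a round gauge (x = 108 mm, 52 mm tall). The long white mark is on the deck at x = 43 to 61 mm, y = 0.
- keeper (a point): On the deck, mid-slideway (regulator x = -82 mm), under the keeper bridge: a steel strap 15 mm deep (along x), opening 56 mm wide, 28 mm high; top 66 mm above the bench, 82 mm at its brass plunger. The lock passes under it. A round spring plunger hangs 7 mm below the strap's middle: the lock's solid part lifts it at a push of some newtons; it drops into the lock's groove at home.
- stop (a point): On the deck, middle of the front face of the end stop (8 mm tall, regulator x = 26 mm) that the prong tips meet at home. The slideway up to it is the deck between two rails 6 mm tall, 56 mm apart inside, from regulator x = -98 to 25 mm, flared at the front out to x = -117 mm.
- knob (a joint): Knob angle, rad: 0 when its pointed end points at the long mark (regulator +x); grows anticlockwise seen from above. Starts between -2.4 and -1.8; stops at -2.75 and 0.5. Stiff (0.06 N m), stays where it is left.
- knob_grip (a point): On the knob's axis, 60 mm above the bench. The knob is an upright black bar 16 mm wide, 71 mm long, from 40 to 74 mm above the bench; one end is round (32 mm from the axis), the other pointed (39 mm). The point's x axis points to the pointed end.
- lock: Loose forked aluminium lock, 166 x 52 x 24 mm thick, about 0.3 kg. Origin on its underside, centre line; x to the fork, z up. Tail end at x = -88 mm, solid to x = 16 mm, then two round-tipped prongs 16 mm wide, 20 mm apart, to x = 78 mm. Groove across its top at x = -30 mm. At home its origin is at x = -52, y = 0, z = 30 mm of the regulator, x axes in line.
- lock_tail (a point): On the lock's centre line, 25 mm ahead of its tail end, 14 mm above its underside: where its tail can be gripped across its 52 mm width.
- sleeve: Fixed dark steel sleeve; the lock is parked flat in it, fork out, underside 12 mm above the bench, its last 56 to 63 mm inside: draw it out along x. Origin on the bench, x points out. Roofed part x = -66 to 5 mm, 72 mm wide, 46 mm tall, opening 56 mm wide and 30 mm high; floor plate 12 mm high, 100 mm wide, to x = 115 mm.
- bar_clamp: Bystander: blue and black one-hand bar clamp, 210 mm, lying beyond the regulator; leave it alone.
- hammer: Bystander: hammer lying to the right; leave it alone.
- pipe_end: Bystander: short upright steel pipe end, 48 mm across, 45 mm tall; leave it alone.
- angle_iron: Bystander: piece of dark angle iron, 110 mm long, 35 mm tall; leave it alone.
- grease_tin: Bystander: closed green grease tin, 72 mm across, 95 mm tall; leave it alone.
- bent_sheet: Bystander: bent aluminium sheet offcut, about 160 by 80 mm; leave it alone.
- tin: Bystander: open steel tin, 76 mm across, 85 mm tall; leave it alone.
Things that resemble listed ones, but are neither listed nor needed, are in the scene too. Leave any blue or red look-alike of the lock alone.

How it is judged:
By the outcome, as a careful person would: the job done as asked, in the order asked, and still so for the second after the job is handed in, with the robot touching nothing.
It also fails if it takes over 72 s, if anything falls off the work surface, if the arm or the gripper's body presses on something with over 40 N, if the wrist force passes 120 N, or if a joint passes its speed limit or range.

ROBOT

A 6-joint arm with a two-finger parallel gripper is mounted at the origin on the work surface. World frame = base frame: x ahead of the robot, y to its left, z up, the work surface at z = 0. Lengths are in m, angles in rad, forces in N, time in s.
With the tool pointing down it reaches from about 0.325 to 0.775 m from the base axis. Payload 5.5 kg.
Tool frame: the origin (TCP) lies at the very end of the fingers, on their centre line; the grasp point (between the pads) lies 19 mm behind it; z points along the fingers, y is the line along which they close (so a half turn about z gives the same grasp; the last joint's range is limited). The gripper opens to 88 mm and grips with 3 to 60 N. Pads are 20 mm wide; open, the fingers measure 115 mm over their backs; the gripper's body (75 mm by 178 mm) begins 61 mm behind the grasp point.
Start: joints at [1.085, 0.091, 1.231, -0, 1.82, -0.057], TCP at [0.249, 0.546, 0.223] pointing down, gripper open.
Joint ranges: [-2.87, 2.87], [-0.86, 2.18], [0.17, 2.46], [-1.51, 4.65], [0.06, 2.69], [-2.65, 2.65]. Speed limits (rad/s): [2.57, 2.57, 3.01, 3.14, 3.14, 3.14].

INTERFACE

Orientations are given as [roll, pitch, yaw] about the fixed x, y, z axes, in that order (R = Rz(yaw) Ry(pitch) Rx(roll)).
In Python, from plant import robot, kinematics, status, cams, ticket gives the robot as it stands. Calls block until the motion is done:
- robot.move_to(position, orientation): joint-space move of the TCP to a pose.
- robot.move_straight(position, frame=None, max_speed=0.15, max_force=None): straight line of the TCP; frame=None keeps the orientation; max_speed is the mean speed in m/s. With max_force (N) it stops when the force on the tool has changed by that much, and returns True; else False.
- robot.move_j(angles): joint-space move.
- robot.set_gripper(opening): opening from 0.0 (shut) to 1.0 (fully open); the grip force is fixed at half the most; returns when the fingers have stopped.
- robot.dwell(seconds).
- kinematics.inverse_kinematics(position, orientation): joint angles nearest the present ones, or None.
- status.get_state(): the state.
- cams.camera(name): name is "side" or "top" or "wrist"; returns a dict with "color" (384x512x3 uint8, blue, green, red), "z_map" (384x512 float32, m along the optical axis (not along the pixel's ray), 0 where there is no reading), "fov_y" (degrees; the focal length in pixels is half the picture's height over the tangent of half this angle, whatever the lens; pixels are square), "cx", "cy" (the principal point, pixels), "pose" (4x4, takes a point from camera to world coordinates); the wrist camera has in their place "tool_from_camera" (4x4, takes a point from camera to tool coordinates, whose origin is the TCP and whose axes are the flange's). Camera axes: x right, y down, z forward; pixel columns grow to the right and rows downward; lengths in m; the calibration is good to about 2 mm. The wrist camera is an equidistant fisheye: a pixel r from the principal point sees the ray r / f radians off the axis. A picture is of the moment at which its call begins: read the wrist's pose just before it.
A pose or a line that the arm cannot do raises robot.MotionError and nothing moves.
- ticket.finish_job(): hands the job in; it is judged then, once.
The state is a dict: "time_s": time; "joint_positions": joint angles; "qd": joint speeds; "joint_efforts": joint torques, N m; "tool_pos": TCP position; "eef_rot": TCP orientation; "ft_force": force on the tool from outside, world axes, zero at the start; "wrist_torque": the same for the moment, N m; "width": opening from 0.0 (shut) to 1.0 (fully open); "gripper_force": force on a finger pad.
Only numpy, scipy, OpenCV 4.12 (cv2) and the standard library are available. Lean on these libraries where they do the work, as an engineer would, in place of code of your own. Each camera call takes 0.05 s, during which the arm holds its last target. There are 200 camera calls.

## Working session

There is one attempt and no reset: what is moved stays moved. The work goes in short steps, each a Python script; the robot and the scene stay as the last script left them, time stands still between calls to the robot, and variables do not carry over. Pictures are saved under pics/ and viewed, at most 10 in all, crops included, and the job is handed in when it is done.

```bash
ls; mkdir -p pics
cat > h.py <<'E'
import numpy as np, cv2
from plant import robot, kinematics, status, cams, ticket
from scipy.spatial.transform import Rotation as Ro
def focal(c): return c["color"].shape[0]/2/np.tan(np.radians(c["fov_y"])/2)
def cloud(c):
    f=focal(c); h,w=c["z_map"].shape; v,u=np.mgrid[:h,:w]; z=c["z_map"]
    P=np.stack([(u-c["cx"])/f*z,(v-c["cy"])/f*z,z],-1)
    T=c["pose"]; return P@T[:3,:3].T+T[:3,3]
def ray(c,u,v,zp):
    f=focal(c);T=c["pose"];d=T[:3,:3]@np.array([(u-c["cx"])/f,(v-c["cy"])/f,1]);o=T[:3,3]
    return o+d*(zp-o[2])/d[2]
E
python3 - <<'E'
from h import *
import pickle
d={}
for n in ("side","top"):
    c=cams.camera(n); d[n]=c; cv2.imwrite(f"pics/{n}0.png",c["color"])
    print(n,c["fov_y"],c["cx"],c["cy"],c["pose"].round(3).tolist())
pickle.dump(d,open("d0.pkl","wb"))
print(status.get_state())
E
```

```text
pics
side 57.009178290516616 252.00399326385474 194.81753222844478 [[0.807, -0.4, 0.434, 0.028], [-0.591, -0.548, 0.592, -0.64], [0.001, -0.734, -0.679, 0.755], [0.0, 0.0, 0.0, 1.0]]
top 54.48270470954093 260.4566536841931 190.2453474804807 [[0.002, -0.999, 0.053, 0.419], [-1.0, -0.002, 0.011, -0.049], [-0.011, -0.053, -0.999, 1.391], [0.0, 0.0, 0.0, 1.0]]
{'time_s': 0.1, 'joint_positions': array([ 1.08529652e+00,  9.18074462e-02,  1.23175500e+00, -3.08769419e-07,
        1.81980990e+00, -5.67504604e-02]), 'qd': array([ 0.00055917, -0.00066524, -0.00414088,  0.00110026, -0.0009727 ,
        0.00210777]), 'joint_efforts': array([ 2.44994277e-03, -4.47858202e+01, -4.07567739e+01,  7.00951531e-02,
        2.84541148e-02, -1.23406567e-04]), 'tool_pos': array([0.24934493, 0.54544247, 0.22161157]), 'eef_rot': array([-3.13981580e+00, -1.00645639e-04,  2.71284315e+00]), 'ft_force': array([ 0.45783301, -0.2503392 ,  0.04374288]), 'wrist_torque': array([ 0.00010376, -0.03464552, -0.02449506]), 'gripper_force': 0.0, 'width': 1.0015254157246472}
```

View pics/top0.png

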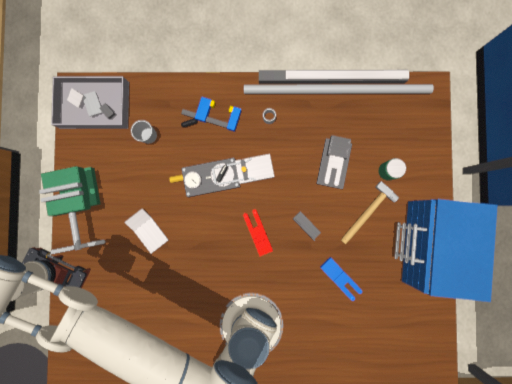

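View pics/side0.png

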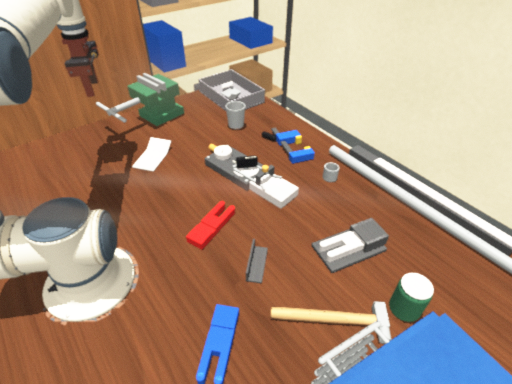

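The top view shows the regulator with its gauge at (192,180), knob at (222,173), bridge at (240,170) and apron end at (273,165). The sleeve roof is at (338,147), with its fork pointing down to (330,185).
Lock candidates are aluminium in the sleeve (333,170), red (257,232) and blue (342,278). I choose the aluminium one in the sleeve, and I'll check it in a close wrist crop. Next I'll get rough positions and take wrist views.

```bash
cat >> h.py <<'E'
def wcam():
    s=status.get_state(); c=cams.camera("wrist"); T=np.eye(4); T[:3,:3]=Ro.from_euler("xyz",s["eef_rot"]).as_matrix(); T[:3,3]=s["tool_pos"]
    c["pose"]=T@c["tool_from_camera"]; return c
def wray(c,u,v,zp):
    f=focal(c);T=c["pose"];x=np.array([u-c["cx"],v-c["cy"]],float);r=np.hypot(*x);t=r/f
    d=T[:3,:3]@np.r_[x/max(r,1e-9)*np.sin(t),np.cos(t)];o=T[:3,3]
    return o+d*(zp-o[2])/d[2]
def rectify(c,zp,x0,x1,y0,y1,res=0.0005):
    "orthophoto of plane z=zp: col along world -y (from y1), row along world -x (from x1)"
    X=np.arange(x1,x0,-res);Y=np.arange(y1,y0,-res)
    P=np.stack([*np.meshgrid(X,Y,indexing="ij"),np.full((len(X),len(Y)),zp)],-1)
    T=c["pose"];p=(P-T[:3,3])@T[:3,:3];f=focal(c);q=np.hypot(p[...,0],p[...,1]);t=np.arctan2(q,p[...,2])
    k=f*t/np.maximum(q,1e-9)
    return cv2.remap(c["color"],(c["cx"]+p[...,0]*k).astype(np.float32),(c["cy"]+p[...,1]*k).astype(np.float32),cv2.INTER_LINEAR)
E
python3 - <<'E'
from h import *
import pickle
c=pickle.load(open("d0.pkl","rb"))["top"]
for n,u,v,z in (("gauge",192,180,.052),("knob",222,173,.07),("apronend",273,165,.03),("roof",338,147,.046),("fork",330,185,.036)): print(n,ray(c,u,v,z).round(3))
w=wcam(); print(w["fov_y"],w["tool_from_camera"].round(3).tolist())
for p in [(.42,.15),(.45,-.25)]:
    for y in (0,np.pi/2,-np.pi/2):
        print(p,y,kinematics.inverse_kinematics([*p,.25],[np.pi,0,y]))
E
```

```text
gauge [0.526 0.213 0.052]
knob [0.55  0.102 0.07 ]
apronend [ 0.584 -0.08   0.03 ]
roof [ 0.648 -0.315  0.046]
fork [ 0.51  -0.287  0.036]
65.70646984690485 [[0.0, -0.97, -0.241, 0.066], [1.0, 0.0, 0.0, 0.001], [-0.0, -0.241, 0.97, -0.161], [0.0, 0.0, 0.0, 1.0]]
(0.42, 0.15) 0 [ 2.66713650e-01 -3.14647684e-01  1.55806940e+00 -4.44089210e-16
  1.89817093e+00  1.83750998e+00]
(0.42, 0.15) 1.5707963267948966 [ 2.66713650e-01 -3.14647684e-01  1.55806940e+00 -4.44089210e-16
  1.89817093e+00  2.66713650e-01]
(0.42, 0.15) -1.5707963267948966 None
(0.45, -0.25) 0 [-5.73194057e-01 -1.30545105e-01  1.40091720e+00 -4.44089210e-16
  1.87122056e+00  9.97602270e-01]
(0.45, -0.25) 1.5707963267948966 [-0.57319406 -0.1305451   1.4009172   0.          1.87122056 -0.57319406]
(0.45, -0.25) -1.5707963267948966 [-5.73194057e-01 -1.30545105e-01  1.40091720e+00 -4.44089210e-16
  1.87122056e+00  2.56839860e+00]
```

Run:
```python
from h import *
import pickle
robot.move_to([.465,.045,.2],[np.pi,0,0.2]); robot.dwell(.2)
w=wcam(); pickle.dump(w,open("w_reg.pkl","wb"))
o=rectify(w,.03,.45,.67,-.12,.27); cv2.imwrite("pics/reg.png",o)
robot.move_to([.47,-.27,.2],[np.pi,0,-0.2]); robot.dwell(.2)
w=wcam(); pickle.dump(w,open("w_slv.pkl","wb"))
o=rectify(w,.036,.46,.72,-.42,-.18); cv2.imwrite("pics/slv.png",o)
print(status.get_state()["time_s"])
```

```text
3.8167
```

View pics/reg.png

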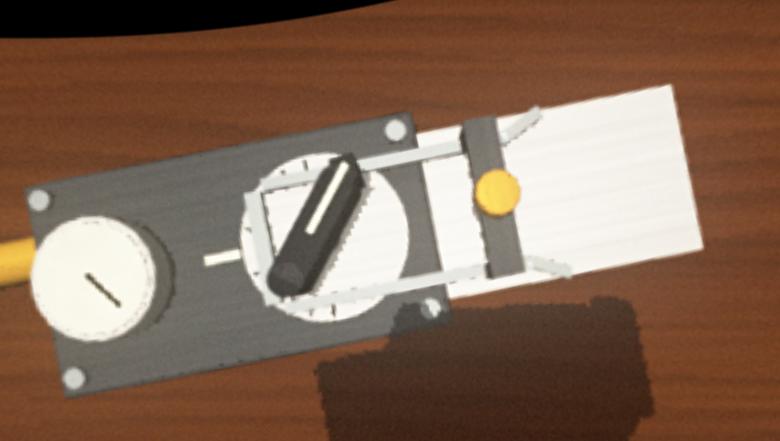

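View pics/slv.png

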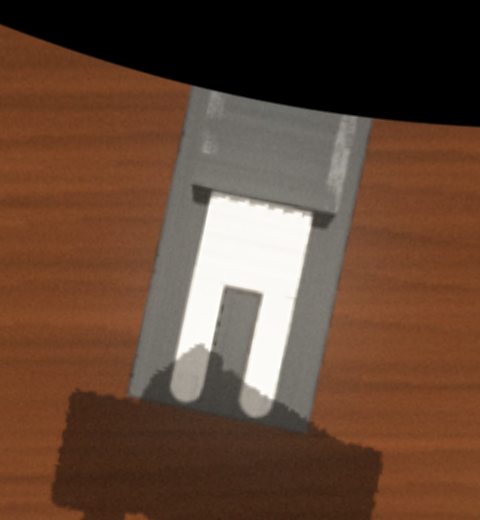

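The regulator crop shows the block and apron, with the apron end corners at (672,85)/(703,248). The white mark runs (205,262)-(241,256), the plunger is at (497,192) and the knob's pointed end is at (350,160), so the knob is at about -2.26 rad. The sleeve crop confirms the silver lock, with prong tips at (187,402)/(256,416), solid front at (242,290) and roof mouth at (262,200). I'll take the opposite wrist views next so calibration errors cancel.

```bash
cat > meas.py <<'E'
from h import *
def px2w(p,x1,y1,res=.0005): p=np.asarray(p,float); return np.stack([x1-res*(p[...,1]+0),y1-res*(p[...,0]+0)],-1)
def biggest(m,key=cv2.contourArea):
    cs,_=cv2.findContours(m.astype(np.uint8),cv2.RETR_EXTERNAL,cv2.CHAIN_APPROX_NONE); return max(cs,key=key)
def reg(w):
    B=(.45,.67,-.12,.27); out={}
    o=rectify(w,.082,*B).astype(int); m=(o[...,2]-o[...,0]>90)&(o[...,2]>150); m=m&(np.arange(m.shape[1])>300)[None]
    c,r=cv2.minEnclosingCircle(biggest(m)); out["plunger"]=px2w(c,.67,.27); out["pr"]=r/2
    o=rectify(w,.03,*B); g=o.min(-1)
    y,x=np.mgrid[:g.shape[0],:g.shape[1]]; m=(g>150)&(np.hypot(x-223,y-260)<30)&(x<243)
    k=biggest(m); (c,s,a)=cv2.minAreaRect(k); out["mark"]=px2w(c,.67,.27); out["ms"]=np.array(s)/2
    m=(g>170)&(x>535); p=np.argwhere(m); k=biggest(m); (c,s,a)=cv2.minAreaRect(k); bx=px2w(cv2.boxPoints((c,s,a)),.67,.27)
    e=bx[np.argsort(bx[:,1])[:2]]; out["end"]=e.mean(0); out["ew"]=np.linalg.norm(e[0]-e[1])
    ax=out["mark"]-out["end"]; th=np.arctan2(ax[1],ax[0]); u=ax/np.hypot(*ax)
    out["L(237)"]=np.hypot(*ax); out["yaw"]=th; out["org"]=out["mark"]-.052*u
    d=out["plunger"]-out["org"]; out["pl_reg"]=np.array([d@u,-d[0]*u[1]+d[1]*u[0]])
    return out
def lock(w,top=.036,B=(.46,.72,-.42,-.18)):
    o=rectify(w,top,*B); g=o.min(-1); m=(g>135).astype(np.uint8)
    m=cv2.morphologyEx(m,cv2.MORPH_OPEN,np.ones((9,9)))
    k=biggest(m); (c,s,a)=cv2.minAreaRect(k); bx=px2w(cv2.boxPoints((c,s,a)),B[1],B[3])
    e=[bx[i]-bx[i-1] for i in range(4)]; i=int(np.argmax([np.linalg.norm(v) for v in e])); L=e[i]
    if L[0]>0: L=-L
    u=L/np.linalg.norm(L); cw=bx.mean(0); 
    return dict(c=cw,size=np.array(s)/2,yaw=np.arctan2(u[1],u[0]),tip=cw+u*max(s)/2*.0005)
E
cat > go.py <<'E'
from meas import *
import pickle
np.set_printoptions(precision=4,suppress=True)
E
python3 - <<'E'
from go import *
robot.move_to([.655,-.315,.2],[np.pi,0,np.pi-0.2]); robot.dwell(.2)
w=wcam(); pickle.dump(w,open("w_slv2.pkl","wb"))
robot.move_to([.635,.075,.2],[np.pi,0,np.pi+.2]); robot.dwell(.2)
w=wcam(); pickle.dump(w,open("w_reg2.pkl","wb"))
print(status.get_state()["time_s"])
for n in ("w_slv","w_slv2"): print(lock(pickle.load(open(n+".pkl","rb"))))
for n in ("w_reg","w_reg2"): print(reg(pickle.load(open(n+".pkl","rb"))))
a=rectify(pickle.load(open("w_slv2.pkl","rb")),.036,.46,.72,-.42,-.18); b=rectify(w,.03,.45,.67,-.12,.27)
o=np.zeros((520,800,3),np.uint8); o[:520,:320]=a[:,100:420]; o[:440,320:]=b[:440,250:730]; cv2.imwrite("pics/v2.png",o)
E
```

```text
8.3417
{'c': array([ 0.5678, -0.3001]), 'size': array([ 54.0087, 104.9267]), 'yaw': np.float64(2.928654234861814), 'tip': array([ 0.5166, -0.289 ])}
{'c': array([ 0.5681, -0.3002]), 'size': array([ 54.1166, 105.3905]), 'yaw': np.float64(2.932207291615917), 'tip': array([ 0.5165, -0.2892])}
{'plunger': array([0.5669, 0.0274]), 'pr': 9.626914978027344, 'mark': array([0.5426, 0.157 ]), 'ms': array([ 9.6643, 22.7281]), 'end': array([ 0.5858, -0.0744]), 'ew': np.float64(0.08598719620060682), 'L(237)': np.float64(0.23543458584771168), 'yaw': np.float64(1.7556108717198942), 'org': array([0.5521, 0.1059]), 'pl_reg': array([-0.0799, -0.0001])}
{'plunger': array([0.5673, 0.0275]), 'pr': 9.581933975219727, 'mark': array([0.5424, 0.1571]), 'ms': array([10.1357, 22.945 ]), 'end': array([ 0.5868, -0.0734]), 'ew': np.float64(0.08394849187982766), 'L(237)': np.float64(0.23468351299033252), 'yaw': np.float64(1.7612890038480233), 'org': array([0.5522, 0.106 ]), 'pl_reg': array([-0.08  ,  0.0001])}
```

View pics/v2.png

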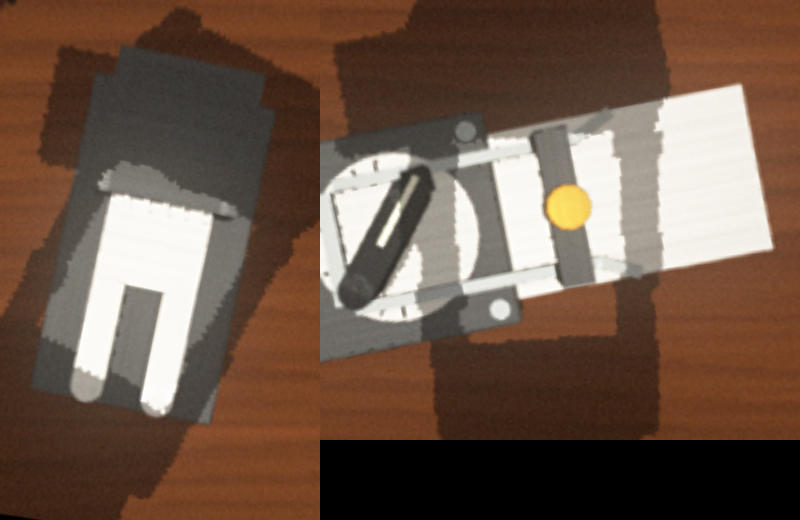

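The lock measurements agree to within 1 mm between opposite views. For the regulator, the apron corners and plunger agree on origin (0.5502, 0.1076) and yaw 1.769. I'll turn the knob now.

```bash
cat >> go.py <<'E'
RO=np.array([.5502,.1076]); RY=1.7692; RU=np.array([np.cos(RY),np.sin(RY)]); RN=np.array([-RU[1],RU[0]])
def R(x,y,z): return [*(RO+RU*x+RN*y),z]
LY=2.930; LU=np.array([np.cos(LY),np.sin(LY)]); LO=np.array([.5166,-.2891])-.0775*LU
def st(tag=""):
    s=status.get_state(); print(tag,"t",round(s["time_s"],2),"p",s["tool_pos"],"rpy",s["eef_rot"],"F",s["ft_force"],"w",round(s["width"],3),"g",round(s["gripper_force"],1))
E
python3 - <<'E'
from go import *
k=-.492
robot.set_gripper(.5)
robot.move_to(R(0,0,.11),[np.pi,0,k])
print(robot.move_straight(R(0,0,.046),max_speed=.08,max_force=15)); st("down")
robot.set_gripper(0); st("grip")
for a in np.linspace(k,RY,4)[1:]:
    robot.move_to(R(0,0,.046),[np.pi,0,a]); st()
E
```

```text
False
down t 13.38 p [0.5506 0.1076 0.0466] rpy [-3.141  -0.0009 -0.492 ] F [-0.3322  0.2535 -0.0949] w 0.5 g 0.0
grip t 13.93 p [0.5503 0.1076 0.0463] rpy [-3.1414 -0.0003 -0.492 ] F [ 0.0577 -0.9517  1.4901] w 0.181 g 30.0
 t 14.68 p [0.5502 0.1068 0.0462] rpy [3.1402 0.0003 0.2593] F [-0.9278 -4.7584  2.5432] w 0.182 g 30.0
 t 15.43 p [0.5507 0.1061 0.0462] rpy [3.1394 0.0015 1.0129] F [ 0.368  -8.216   2.0645] w 0.179 g 30.0
 t 16.18 p [0.5515 0.106  0.0462] rpy [3.1391 0.0031 1.7665] F [ 3.7882 -6.9131  0.4324] w 0.185 g 30.0
```

```bash
sed -i 's/^RO=.*;  *RY=1.7692;/RO=np.array([.5512,.1070]); RY=1.762;/' go.py; grep -n "^RO" go.py
python3 - <<'E'
from go import *
robot.move_to(R(0,0,.0465),[np.pi,0,RY]); 
robot.set_gripper(.5)
robot.move_straight(R(0,0,.12),max_speed=.15)
robot.move_to(R(-.09,0,.19),[np.pi,0,RY]); robot.dwell(.2); st()
w=wcam(); pickle.dump(w,open("w_k.pkl","wb"))
# ortho in regulator-ish world axes
o=rectify(w,.03,.45,.67,-.12,.27); M=cv2.getRotationMatrix2D((390,220),0,1)
# bar white line on knob at z=.074
a=rectify(w,.074,.45,.67,-.12,.27); cv2.imwrite("pics/k.png",cv2.resize(np.vstack([o[100:360,150:700],a[100:360,150:700]]),None,fx=1.1,fy=1.1))
E
```

```text
4:RO=np.array([.5512,.1070]); RY=1.762; RU=np.array([np.cos(RY),np.sin(RY)]); RN=np.array([-RU[1],RU[0]])
 t 18.43 p [0.5674 0.0201 0.1878] rpy [-3.1384 -0.0011  1.7637] F [-0.2602  0.6056 -0.0938] w 0.498 g 0.0
```

View pics/k.png

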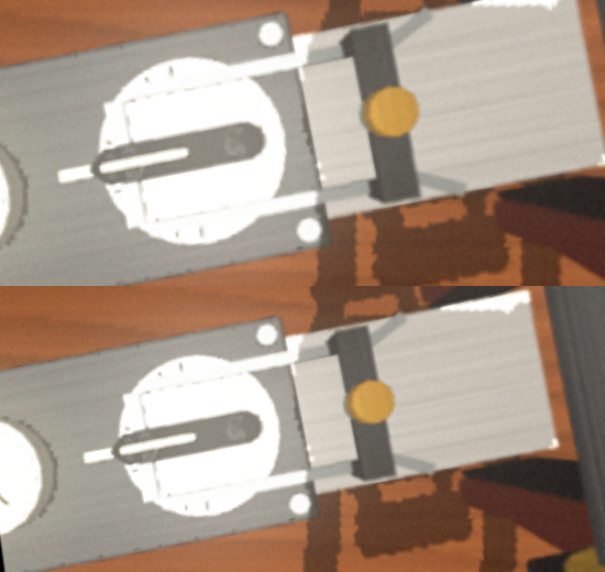

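The knob's pointer line (187,152)-(103,167) runs on into the long mark (60,177), so the knob is set. Next I grip the lock's solid part, draw it out and carry it to the apron.

Run:
```python
from go import *
g=LO+0.001*LU
robot.set_gripper(.95)
robot.move_to([*g,.10],[np.pi,0,LY])
print(robot.move_straight([*g,.018],max_speed=.08,max_force=12)); st("down")
robot.set_gripper(0); st("grip")
p=g+.078*LU
print(robot.move_straight([*p,.0185],max_speed=.08,max_force=25)); st("drawn")
robot.move_straight([*p,.13],max_speed=.15)
st("lifted")
robot.move_to(R(-.215,0,.13),[np.pi,0,RY]); robot.dwell(.2); st("over")
w=wcam(); pickle.dump(w,open("w_c.pkl","wb")); cv2.imwrite("pics/c.png",w["color"])
```

```text
False
down t 21.91 p [ 0.5919 -0.3054  0.019 ] rpy [-3.1411  0.0014  2.93  ] F [ 0.0475 -0.2569  1.0833] w 0.949 g 0.0
grip t 22.5 p [ 0.5914 -0.3053  0.0182] rpy [-3.1414  0.0002  2.93  ] F [-0.3003 -0.1131  1.0848] w 0.587 g 30.0
False
drawn t 23.62 p [ 0.5152 -0.2887  0.0182] rpy [ 3.1414 -0.0005  2.9301] F [-0.4738 -0.4719 -2.5807] w 0.59 g 30.0
lifted t 24.52 p [ 0.5147 -0.2885  0.1286] rpy [ 3.1408 -0.002   2.93  ] F [-0.4545 -0.0305 -3.0109] w 0.591 g 30.0
over t 26.07 p [ 0.5919 -0.1046  0.1299] rpy [-3.1415 -0.      1.7615] F [-0.1013 -0.4173 -3.175 ] w 0.592 g 30.0
```

View pics/c.png

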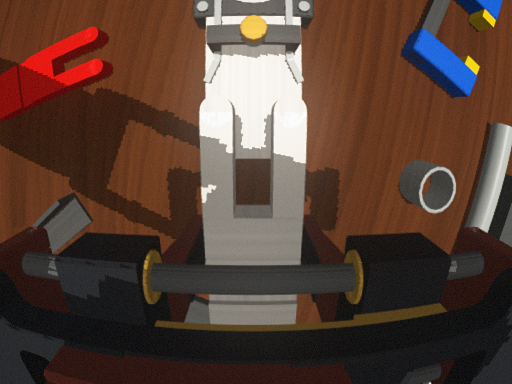

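The lock is held straight, with prong tips at (216,110)/(290,110) centred at column 253. The plunger is at (254,27) and the flares at (212,65)/(297,65), so it is aligned. I'll lower it and feed it under the bridge.

Run:
```python
from go import *
robot.move_straight(R(-.215,0,.045),max_speed=.12)
hit=robot.move_straight(R(-.215,0,.0362),max_speed=.02,max_force=5); st(f"low {hit}")
z=status.get_state()["tool_pos"][2]+.0004
hit=robot.move_straight(R(-.137,0,z),max_speed=.04,max_force=10); st(f"fed {hit}")
w=wcam(); cv2.imwrite("pics/f.png",w["color"])
```

```text
low False t 27.57 p [ 0.592  -0.1041  0.0361] rpy [-3.1415 -0.      1.762 ] F [ 0.2283  0.7086 -2.4761] w 0.595 g 30.0
fed False t 29.67 p [ 0.5773 -0.0277  0.0365] rpy [3.1416 0.0001 1.7618] F [ 0.3369  0.2802 -3.1053] w 0.589 g 30.0
```

View pics/f.png

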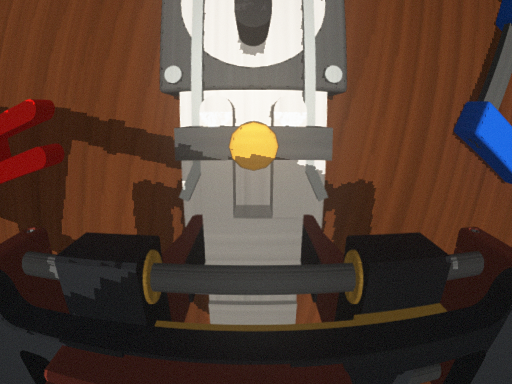

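The prongs are under the bridge between the rails, with tips near (215,105)/(290,105) and nothing touching. I'll regrip at the tail and push it home gently.

Run:
```python
from go import *
robot.set_gripper(.8); robot.dwell(.2)
robot.move_straight(R(-.2115,0,.037),max_speed=.1); st("back")
robot.set_gripper(0); st("grip")
z=.037
hit=robot.move_straight(R(-.135,0,z),max_speed=.04,max_force=25); st(f"push1 {hit}")
w=wcam(); cv2.imwrite("pics/p.png",w["color"])
```

```text
back t 31.32 p [ 0.5913 -0.1004  0.0369] rpy [-3.1414 -0.0005  1.762 ] F [-0.7259  0.9262  0.3021] w 0.799 g 0.0
grip t 31.74 p [ 0.5914 -0.1002  0.0371] rpy [ 3.1415 -0.0004  1.7626] F [-1.464   1.6779  1.1893] w 0.588 g 30.0
push1 False t 33.8 p [ 0.5769 -0.0255  0.037 ] rpy [ 3.1415 -0.0002  1.7619] F [ 0.0814 -3.5839  0.9673] w 0.588 g 30.0
```

View pics/p.png

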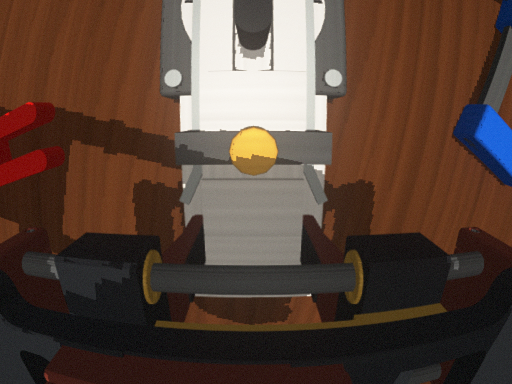

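The lock straddles the knob, the plunger rides on its top, and the groove (row 178) is just short of the bridge. About 10 mm remains, so I'll creep to the stop with a force limit.

Run:
```python
from go import *
hit=robot.move_straight(R(-.119,0,.037),max_speed=.015,max_force=14); st(f"home {hit}")
p=status.get_state()["tool_pos"]; print("reg x",(p[:2]-RO)@RU)
```

```text
home True t 34.67 p [ 0.5749 -0.0161  0.0371] rpy [3.1414 0.0076 1.761 ] F [ 1.8202 -2.2493  1.2068] w 0.591 g 30.0
reg x -0.1254072963813229
```

Run:
```python
from go import *
hit=robot.move_straight(R(-.119,0,.037),max_speed=.01,max_force=20); st(f"nudge {hit}")
p=status.get_state()["tool_pos"]; print("reg x",(p[:2]-RO)@RU)
robot.set_gripper(.85); robot.dwell(.2); st("rel")
robot.move_straight(R(-.1255,0,.13),max_speed=.15)
robot.move_to(R(-.13,0,.2),[np.pi,0,RY]); robot.dwell(.3)
w=wcam(); o=rectify(w,.05,.45,.67,-.12,.27); cv2.imwrite("pics/h.png",o); st()
```

```text
nudge False t 35.57 p [ 0.5749 -0.0156  0.0378] rpy [3.1411 0.0188 1.7573] F [  3.2253 -20.7026   2.2318] w 0.591 g 30.0
reg x -0.12486300959505624
rel t 36.33 p [ 0.5738 -0.0097  0.037 ] rpy [-3.1413  0.0084  1.7604] F [ 0.3128 -0.0509 -0.2032] w 0.849 g 0.0
 t 37.84 p [ 0.5754 -0.0205  0.1985] rpy [-3.1393 -0.0006  1.7621] F [ 0.3128  0.4417 -0.6164] w 0.848 g 0.0
```

View pics/h.png

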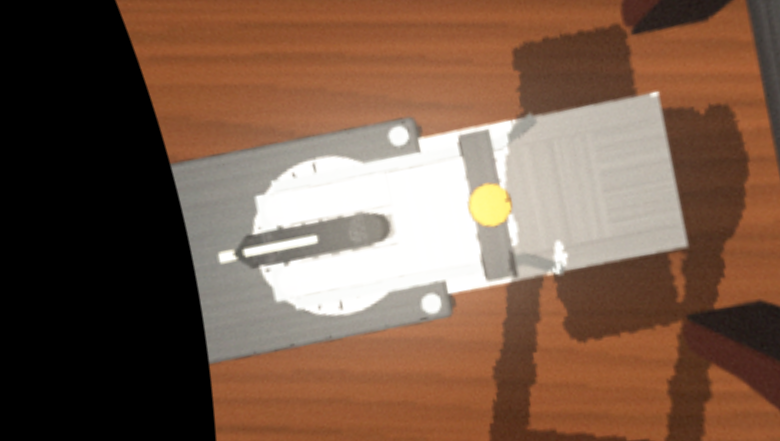

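The lock is home: the groove is hidden under the bridge, the prongs sit either side of the knob, and the pointer (317,240)-(245,250) runs on into the mark (225,256). The stop held against a 20 N nudge, and the gripper is clear.

```bash
python3 -c "
from h import *
print(ticket.finish_job())"
```

```text
the job is handed in; nothing more can be done
None
```

The job is handed in: the knob points at the long white mark, and the lock is home against the end stop with its prongs either side of the knob; the arm touched nothing else, and the last logged time was about 38 s.

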